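Rack a tea tin, press on its double lid, draw off the outer lid alone

ROBOT

A 6-joint arm with a two-finger parallel gripper is mounted at the origin on the work surface. World frame = base frame: x ahead of the robot, y to its left, z up, the work surface at z = 0. Lengths are in m, angles in degrees, forces in N, time in s.
With the tool pointing down it reaches from about 0.4 to 0.825 m from the base axis. Payload 7 kg.
Tool frame: the origin (TCP) lies midway between the tips of the shut fingers; the grasp point (between the pads) lies 19 mm behind it; z points along the fingers, y is the line along which they close (so a half turn about z gives the same grasp; the last joint's range is limited). The gripper opens to 88 mm and grips with 3 to 60 N. Pads are 19 mm wide; open, the fingers measure 130 mm over their backs; the gripper's body (78 mm by 193 mm) begins 47 mm behind the grasp point.
Start: joints at [80.564, 20.546, 0.682, 0, -70.136, -16.507], TCP at [0.295, 0.607, 0.227] pointing down, gripper open.
Joint ranges: [-176.03, 176.03], [-82.01, 121.73], [-58.28, 71.71], [-173.87, 95.51], [-174.79, -0.11], [-173.66, 173.66]. Speed limits (degrees/s): [136.94, 136.94, 172.46, 180, 180, 180].

INTERFACE

Orientations are given as a 3x3 rotation matrix whose columns are the frame's x, y, z axes.
In Python, from rig import robot gives the robot as it stands. Calls block until the motion is done:
- robot.goto(position, orientation): joint-space move of the TCP to a pose.
- robot.servo_line(position, ori=None, speed=0.15): straight line of the TCP; ori=None keeps the orientation; speed is the mean speed in m/s.
- robot.movej(angles): joint-space move.
- robot.move_gripper(opening): opening from 0.0 (shut) to 1.0 (fully open); the grip force is fixed at half the most; returns when the fingers have stopped.
- robot.dwell(seconds).
- robot.ik(position, orientation): joint angles nearest the present ones, or None.
- robot.grab_frame(name): name is "side" or "top"; returns (picture, depth): 384x512x3 uint8, red, green, blue; 384x512 float32, m along the optical axis (not along the pixel's ray), 0 where there is no reading.
- robot.camera_info(name): a dict with "vfov" (degrees; the focal length in pixels is half the picture's height over the tangent of half this angle, whatever the lens; pixels are square), "cx", "cy" (the principal point, pixels), "view" (4x4, takes a point from world to camera coordinates). Camera axes: x right, y down, z forward; pixel columns grow to the right and rows downward; lengths in m; the calibration is good to about 2 mm. A picture is of the moment at which its call begins. camera_info takes no time and is no camera call.
A pose or a line that the arm cannot do raises robot.Unreachable and nothing moves.
- robot.job_done(): hands the job in; it is judged then, once.
Readings, each from a call of its own:
- robot.read_t(): time.
- robot.read_qpos(): joint angles.
- robot.read_qvel(): joint speeds.
- robot.read_effort(): joint torques, N m.
- robot.read_position(): TCP position.
- robot.read_tcp_rot(): TCP orientation.
- robot.read_force(): force on the tool from outside, world axes, zero at the start.
- robot.read_ft_torque(): the same for the moment, N m.
- robot.read_grip_width(): opening from 0.0 (shut) to 1.0 (fully open).
- robot.read_finger_force(): force on a finger pad.
Only numpy, scipy, OpenCV 4.12 (cv2) and the standard library are available. Lean on these libraries where they do the work, as an engineer would, in place of code of your own. Each camera call takes 0.05 s, during which the arm holds its last target. There are 200 camera calls.

TASK

Set the open tea tin, kept upright, back into the recess of the wooden rack that fits it, then lower the double lid onto it (clear outer lid with the steel inner lid nested inside) and press it fully home so that the inner lid seals in the tin's neck. Then draw the outer lid off straight up on its own, leaving the inner lid seated and untouched, and finish while still holding the outer lid level about ten centimetres above the tin, so that I can lay the clay disc on the inner lid. Leave the other tins, the disc and the brush where they are.

Things in the scene. Friction and masses are not known exactly. Their poses are not given: they have to be found in the camera images.
- tin: open steel tea tin with paper pods in it (part of the tin), about 0.4 kg, loose. Body 66 mm in diameter, 0 to 60 mm high: grip its sides from above. Neck above it 55 mm outer, 49 mm inner diameter, rim at 78 mm. Four sprung rubber pads in the neck snap over the inner lid's plug: a downward push of 7 to 13 N seats it, then it resists a pull of about 5 N. Origin: centre of the underside, z up
- outer_lid: clear acrylic cap, loose, 90 g, 71 mm in diameter, 4 mm wall, open below, roof 18 to 21 mm above the origin. Starts standing on the table with the inner lid nested inside, carried by four sprung catches; a straight pull of 1 to 3 N frees it. With both lids home its origin is 64 mm above the tin's (2 mm off the shoulder). Origin: centre of the lower edge, z up
- knob (a point): middle of the outer lid's dark wooden knob, 34 mm above the lid's origin; the knob is upright, 22 mm in diameter, 26 mm high (21 to 47 mm above the origin); grip it from above
- inner_lid: steel push-in lid, loose, 20 g, 16 mm high, dished top, no knob: plug 45 mm in diameter (39 mm at the bottom, a snap groove above) over the lower 12 mm, then a flange 60 mm in diameter, 4 mm thick, bevelled below, that comes to rest on the tin's rim. Nested, its flange lies against the outer lid's roof, its origin 2 mm above the outer lid's. Origin: centre of the underside, z up
- tin_seal (a point): point on the tin's axis, 66 mm above its underside, where the inner lid's origin lies when its flange is fully down on the rim
- own_seat (a point): centre of the floor of the tin's own recess: 70 mm in diameter, 12 mm deep, in a fixed wooden block 104 x 104 mm; floor 22 mm, block top 34 mm above the table. The rack is a plank (330 x 125 mm) with three such blocks in a row, 105 mm between centres, with recesses of 52, 70 and 94 mm in any order. z up, y along the row
- small_seat (a point): centre of the floor of the 52 mm recess, the small tin's, same heights
- large_seat (a point): centre of the floor of the 94 mm recess, the big tin's, same heights; it stays empty
- small_tin: bystander: closed steel tin 48 mm in diameter, 82 mm high with lid (53 mm wide) and knob, standing in the 52 mm recess. Origin: centre of the underside
- big_tin: bystander: closed steel tin 90 mm in diameter, 112 mm high with lid (95 mm wide) and knob, standing on the table. Origin: centre of the underside
- clay_disc: bystander: flat terracotta moisture disc, 34 mm in diameter, 6 mm thick, lying on the table. Origin: centre of the underside
- brush: bystander: flat brush with a wooden handle, 200 mm long, lying on the table. Its x axis runs along it
There are look-alikes about, which are no part of the job. What is shaped like the outer_lid but red or yellow is not meant.

How it is judged (in metres and radians):
On the way, in this order (a step that is already met when the one before it is completed fails the run):
1. the tin stands upright in its own recess, let go (horizontal distance between tin and own_seat below 0.005 m and z of tin in the frame of own_seat between -0.003 and 0.003 m and angle between tin's own z axis and vertical below 0.06 rad and contact force between the fingers and tin below 0.2 N), for 0.2 s.
2. the double lid is on and pressed home: the inner lid is fully seated in the tin's neck, still under the outer lid (horizontal distance between tin and own_seat below 0.005 m and z of tin in the frame of own_seat between -0.003 and 0.003 m and angle between tin's own z axis and vertical below 0.06 rad and z of inner_lid in the frame of tin_seal below 0.0015 m and distance between inner_lid and tin_seal below 0.004 m and angle between the z axis of inner_lid and the z axis of tin, either way round below 0.04 rad and distance between outer_lid and inner_lid below 0.007 m), for 0.2 s.
At the end, for the whole second after the job is handed in: Tin upright in its own recess (5 mm of centre, 3 mm in height, 3 deg); inner lid seated in its neck (within 1.5 mm of fully down, 2 deg); fingers hold the outer lid alone, still, level (11 deg), over the tin (60 mm sideways), its lower edge 120 mm or more above the tin's underside (horizontal distance between tin and own_seat below 0.005 m and z of tin in the frame of own_seat between -0.003 and 0.003 m and angle between tin's own z axis and vertical below 0.06 rad and z of inner_lid in the frame of tin_seal below 0.0015 m and distance between inner_lid and tin_seal below 0.004 m and angle between the z axis of inner_lid and the z axis of tin, either way round below 0.04 rad and z of outer_lid in the frame of tin above 0.12 m and horizontal distance between outer_lid and tin below 0.06 m and angle between outer_lid's own z axis and vertical below 0.2 rad and contact force between the fingers and outer_lid above 1 N and contact force between outer_lid and inner_lid below 0.05 N and linear speed of outer_lid below 0.03 m/s); the arm keeps its last pose, push and grip.
It fails at once if the lids come apart, or the inner lid is pulled out of place, while the outer lid is off it: once the lids are more than 15 mm apart the inner lid must be within 5 mm of fully home in the tin (distance between outer_lid and inner_lid above 0.015 m and distance between inner_lid and tin_seal above 0.005 m).
It fails at once if the fingers touch the inner lid (contact force between the fingers and inner_lid above 0.5 N).
It fails at once if the tin is tipped by more than 20 degrees (angle between tin's own z axis and vertical above 0.35 rad).
It fails at once if the tin is dropped or knocked (moves faster than 0.4 m/s out of the fingers) (linear speed of tin above 0.4 m/s and contact force between the fingers and tin below 0.05 N).
It fails at once if a bystander (small tin, big tin, clay disc, brush) is moved more than 20 mm (distance of any of small_tin, big_tin, clay_disc, brush from where it was at the start of the episode above 0.02 m).
It also fails if it takes over 59 s, if anything falls off the work surface, if the arm or the gripper's body presses on something with over 40 N, if the wrist force passes 120 N, or if a joint passes its speed limit or range.

## Working session

There is one attempt and no reset: what is moved stays moved. The work goes in short steps, each a Python script; the robot and the scene stay as the last script left them, time stands still between calls to the robot, and variables do not carry over. Pictures are saved under pics/ and viewed, at most 10 in all, crops included, and the job is handed in when it is done.

```bash
mkdir -p pics; ls
python3 - <<'E'
from rig import robot
import cv2,numpy as np
for n in("side","top"):
    p,d=robot.grab_frame(n); i=robot.camera_info(n); print(n,i['vfov'],i['cx'],i['cy'],np.round(i['view'],4).tolist(),(d==0).mean(),d.max(), {k:v for k,v in i.items() if k not in('vfov','cx','cy','view')})
    np.savez(f'{n}0.npz',p=p,d=d,**{k:i[k] for k in('vfov','cx','cy','view')})
    cv2.imwrite(f'pics/{n}0.png',cv2.resize(p[...,::-1],(800,600),interpolation=cv2.INTER_CUBIC))
print(robot.read_tcp_rot(),robot.read_t())
E
```

```text
pics
side 43.591495983779545 255.12630610302327 187.99777522041964 [[0.9143, -0.405, -0.0057, -0.4937], [-0.314, -0.6998, -0.6417, 0.2007], [0.2559, 0.5885, -0.7669, 1.1362], [0.0, 0.0, 0.0, 1.0]] 0.0037994384765625 3.4101455 {}
top 42.10807378640269 258.6530914827302 192.90395702649113 [[0.0001, -1.0, 0.0024, -0.0241], [-0.9857, -0.0005, -0.1683, 0.5468], [0.1683, -0.0024, -0.9857, 1.1693], [0.0, 0.0, 0.0, 1.0]] 0.004145304361979167 2.1912906 {}
[[ 8.99181415e-01 -4.37575716e-01 -5.25295700e-04]
 [-4.37576002e-01 -8.99180271e-01 -1.44334411e-03]
 [ 1.59236803e-04  1.52768499e-03 -9.99998820e-01]] 0.1
```

View pics/side0.png

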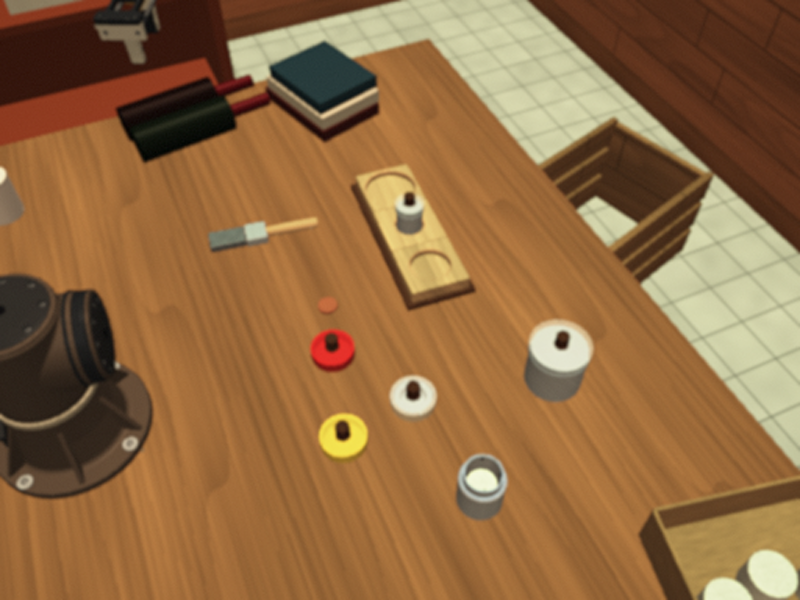

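View pics/top0.png

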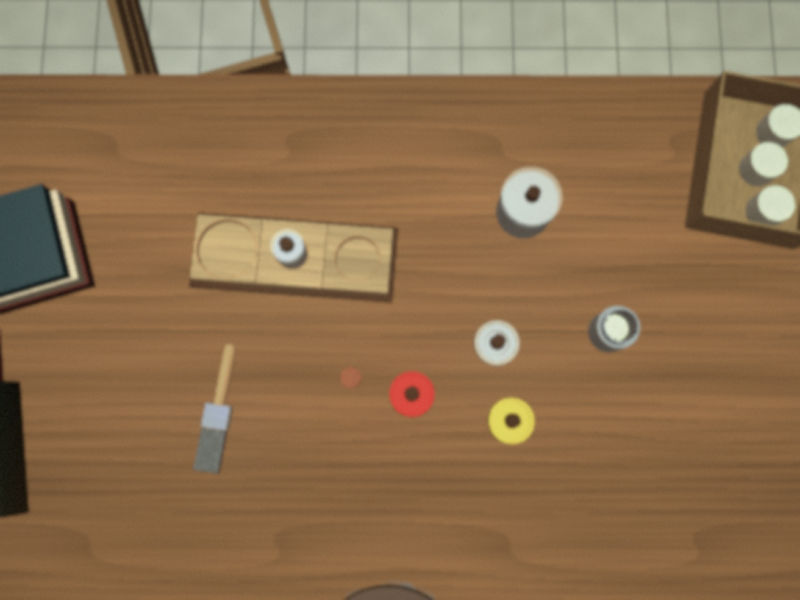

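The side view shows the open tin at (482,485), the clear/white lid with its dark knob at (413,392), the red and yellow decoys, and the rack with the right-hand recess at (432,265). In the top view the tin is at (617,327), the lid at (497,342) and the 70 mm recess at (357,258). The small tin sits in the middle block and the 94 mm recess is on the left.

```bash
cat > h.py <<'E'
import numpy as np,cv2
from scipy.optimize import least_squares
class V:
    def __init__(s,n,f=None):
        z=np.load(f or f'{n}0.npz'); s.p=z['p']; s.d=z['d']; s.T=z['view']; s.cx=float(z['cx']); s.cy=float(z['cy'])
        s.f=192/np.tan(np.radians(float(z['vfov']))/2)
        v,u=np.mgrid[:384,:512]; c=np.dstack([(u-s.cx)/s.f*s.d,(v-s.cy)/s.f*s.d,s.d])
        s.w=(c-s.T[:3,3])@s.T[:3,:3]; s.w[s.d==0]=np.nan
    def ray(s,u,v):
        r=np.array([(u-s.cx)/s.f,(v-s.cy)/s.f,1]); return -s.T[:3,:3].T@s.T[:3,3],s.T[:3,:3].T@r
    def at(s,u,v,z):
        o,r=s.ray(u,v); return o+r*(z-o[2])/r[2]
    def pix(s,P):
        c=np.asarray(P)@s.T[:3,:3].T+s.T[:3,3]; return c[...,:2]/c[...,2:]*s.f+[s.cx,s.cy]
def tri(a,ua,b,ub):
    A=np.zeros((3,3));B=np.zeros(3)
    L=[]
    for v,u in((a,ua),(b,ub)):
        o,r=v.ray(*u); r=r/np.linalg.norm(r); M=np.eye(3)-np.outer(r,r); A+=M;B+=M@o; L.append((o,M))
    P=np.linalg.solve(A,B); return P,[np.linalg.norm(M@(P-o)) for o,M in L]
def circ(P):
    r=least_squares(lambda q:np.hypot(P[:,0]-q[0],P[:,1]-q[1])-q[2],[*P[:,:2].mean(0),.03],loss='soft_l1',f_scale=.001); return r.x,np.sqrt(np.mean(r.fun**2))
E
python3 - <<'E'
from h import *
S,T=V('side'),V('top')
px={'tin':((308,310),(395,209)),'lid':((264,251),(318,219)),'rec':((276,170),(228,165))}
for k,(a,b) in px.items():
    for n,v,c in(('side',S,a),('top',T,b)):
        w=v.w[c[1]-30:c[1]+30,c[0]-30:c[0]+30].reshape(-1,3); w=w[~np.isnan(w[:,0])]
        print(k,n,'tri/at',v.at(*c,.03).round(3),'z pct',np.percentile(w[:,2],[1,10,50,90,99]).round(4))
        for lo,hi in((.006,.015),(.015,.025),(.03,.04),(.04,.05),(.05,.058),(.058,.064),(.07,.084)):
            q=w[(w[:,2]>lo)&(w[:,2]<hi)]
            if len(q)>10: print('   ',lo,hi,len(q),q.mean(0).round(4),np.ptp(q,axis=0).round(3))
# knobs: dark pixels near lid
P={}
for n,v,c in(('side',S,px['lid'][0]),('top',T,px['lid'][1])):
    y0,x0=c[1]-16,c[0]-16; g=v.p[y0:y0+32,x0:x0+32].max(2); m=(g<110).astype(np.uint8)
    N,l,st,ce=cv2.connectedComponentsWithStats(m); i=1+np.argmax(st[1:,4]); P[n]=ce[i]+[x0,y0]; print(n,'knob',P[n],st[i])
print('knob tri',tri(S,P['side'],T,P['top']))
def crop(v,c,s=12,r=25): return cv2.resize(v.p[c[1]-r:c[1]+r,c[0]-r:c[0]+r,::-1],(380,380),interpolation=cv2.INTER_CUBIC)
cv2.imwrite('pics/crops.png',np.hstack([crop(T,px['tin'][1]),crop(T,px['lid'][1])]))
R=np.hstack([crop(T,px['rec'][1]),crop(S,px['rec'][0])]); cv2.imwrite('pics/crops2.png',R)
E
```

```text
tin side tri/at [ 0.511 -0.348  0.03 ] z pct [-0.0023 -0.0004  0.0026  0.0636  0.0802]
    0.006 0.015 78 [ 0.5078 -0.3557  0.009 ] [0.139 0.124 0.008]
    0.015 0.025 65 [ 0.4936 -0.3728  0.0201] [0.057 0.05  0.009]
    0.03 0.04 66 [ 0.4942 -0.3696  0.035 ] [0.058 0.059 0.01 ]
    0.04 0.05 266 [ 0.5087 -0.3513  0.0468] [0.06  0.059 0.01 ]
    0.05 0.058 119 [ 0.5054 -0.3551  0.0532] [0.058 0.059 0.008]
    0.058 0.064 151 [ 0.5029 -0.3618  0.0617] [0.067 0.065 0.006]
    0.07 0.084 213 [ 0.5074 -0.353   0.0772] [0.055 0.055 0.013]
tin top tri/at [ 0.51  -0.359  0.03 ] z pct [-0.0067 -0.0041 -0.0004  0.0511  0.0776]
    0.006 0.015 40 [ 0.4967 -0.3324  0.0096] [0.116 0.133 0.009]
    0.015 0.025 28 [ 0.4949 -0.3371  0.0206] [0.057 0.056 0.009]
    0.03 0.04 60 [ 0.5058 -0.3483  0.0352] [0.057 0.059 0.01 ]
    0.04 0.05 235 [ 0.5066 -0.3513  0.0452] [0.057 0.058 0.01 ]
    0.05 0.058 65 [ 0.5082 -0.3446  0.0546] [0.063 0.061 0.008]
    0.058 0.064 125 [ 0.5013 -0.3449  0.0608] [0.066 0.062 0.006]
    0.07 0.084 129 [ 0.5064 -0.3513  0.0758] [0.053 0.055 0.012]
lid side tri/at [ 0.48
[... 858 characters left out ...]
14 0.191 0.01 ]
    0.04 0.05 55 [0.6263 0.129  0.0444] [0.102 0.156 0.01 ]
    0.05 0.058 35 [0.6234 0.1386 0.0538] [0.042 0.027 0.008]
    0.058 0.064 18 [0.6231 0.1369 0.0614] [0.035 0.021 0.005]
rec top tri/at [0.62  0.052 0.03 ] z pct [-0.0057 -0.0017  0.0217  0.0345  0.0378]
    0.006 0.015 414 [0.6009 0.0431 0.0093] [0.133 0.143 0.009]
    0.015 0.025 596 [0.6196 0.0525 0.0208] [0.112 0.135 0.01 ]
    0.03 0.04 1359 [0.6229 0.0684 0.0334] [0.113 0.131 0.01 ]
side knob [263.9375 249.75  ] [12  9  9 12 80]
top knob [318.01960784 218.52941176] [12 12  9  8 51]
knob tri (array([ 0.48688226, -0.16952271,  0.0311236 ]), [np.float64(0.0009984612890431793), np.float64(0.0009984612890431611)])
```

View pics/crops.png

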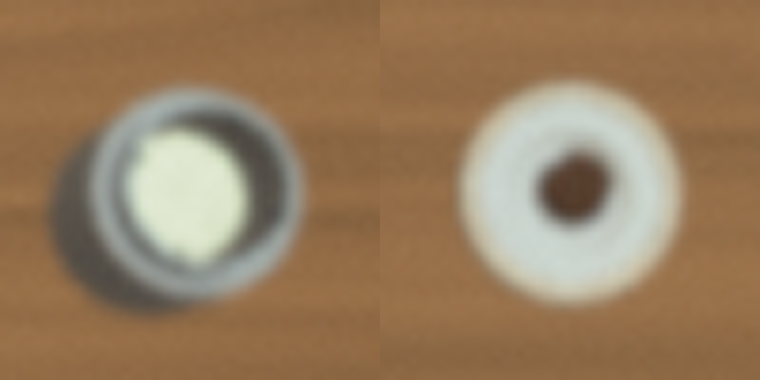

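View pics/crops2.png

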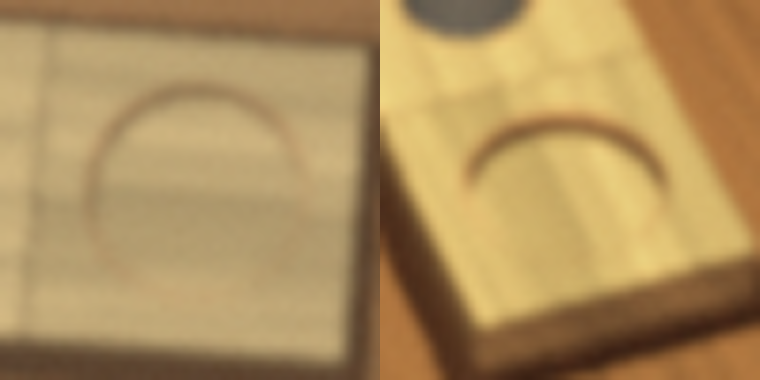

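The crops show the tin with its rim ring centred at about (198,193), the clear lid with the steel inner lid visible under it and its knob at (572,188), and the 70 mm recess, empty and unobstructed, in both views. Next I'll refine the recess, rim and lid fits in each view.

```bash
cat > fit.py <<'E'
from h import *
from scipy.optimize import minimize
S,T=V('side'),V('top')
def heights(o,r,q):  # model height of recess along rays
    cx,cy,zt,dep,R=q; t=(zt-o[2])/r[:,2]; A=o[:2]+r[:,:2]*t[:,None]-[cx,cy]
    inside=np.hypot(*A.T)<R; tb=(zt-dep-o[2])/r[:,2]; B=o[:2]+r[:,:2]*tb[:,None]-[cx,cy]
    D=B-A; a=(D**2).sum(1);b=(A*D).sum(1);c=(A**2).sum(1)-R*R
    s=(-b+np.sqrt(np.maximum(b*b-a*c,0)))/a
    return np.where(inside,zt-dep*np.clip(s,0,1),zt)
for n,v,c in(('side',S,(276,170)),('top',T,(228,165))):
    c0=v.at(*c,.034); w=v.w; m=(np.hypot(w[...,0]-c0[0],w[...,1]-c0[1])<.043)&(w[...,2]>.012)
    vv,uu=np.nonzero(m); o,_=v.ray(0,0); r=np.c_[(uu-v.cx)/v.f,(vv-v.cy)/v.f,np.ones(len(uu))]@v.T[:3,:3]; z=w[m][:,2]
    best=min((minimize(lambda q:np.abs(heights(o,r,[*q,.012,.035])-z).mean(),[c0[0]+a,c0[1]+b,.034],method='Nelder-Mead',options=dict(xatol=1e-5,fatol=1e-7)) for a in(-.006,0,.006) for b in(-.006,0,.006)),key=lambda s:s.fun)
    print('recess',n,len(z),best.x.round(4),best.fun.round(5))
for k,cs,lo,hi in(('tin rim',((308,310),(395,209)),.072,.083),('lid roof',((264,251),(318,219)),.0165,.027),('knob top',((264,251),(318,219)),.042,.051)):
    for n,v,c in zip(('side','top'),(S,T),cs):
        w=v.w[c[1]-25:c[1]+25,c[0]-25:c[0]+25].reshape(-1,3); c0=np.nanmedian(w[(w[:,2]>lo)&(w[:,2]<hi)],0)
        q=w[(w[:,2]>lo)&(w[:,2]<hi)&(np.hypot(w[:,0]-c0[0],w[:,1]-c0[1])<.045)]
        e=cv2.minEnclosingCircle((q[:,:2]*1000).astype(np.float32)); x,s=circ(q)
        print(k,n,'z med',np.median(q[:,2]).round(4),'circ',x.round(4),s.round(4),'enc',np.round(e[0],1),round(e[1],1),'mid',((q.max(0)+q.min(0))/2).round(4))
from rig import robot
R=np.array([[0,1,0],[1,0,0],[0,0,-1.]]); R2=np.array([[1,0,0],[0,-1,0],[0,0,-1.]])
for p in((.507,-.352,.024),(.507,-.352,.2),(.622,.053,.046),(.622,.053,.25),(.487,-.17,.024)):
    print(p,[None if (j:=robot.ik(p,o)) is None else np.round(j) for o in(R,-R*[1,1,-1],R2,R2*[-1,-1,1])])
E
python3 fit.py
```

```text
recess side 586 [0.6218 0.0503 0.0355] 0.00161
recess top 912 [0.6212 0.0519 0.0329] 0.00189
tin rim side z med 0.078 circ [ 0.5074 -0.3529  0.0259] 0.0013 enc [ 507.7 -351.7] 28.7 mid [ 0.5078 -0.3524  0.0774]
tin rim top z med 0.0764 circ [ 0.5064 -0.351   0.0257] 0.0013 enc [ 506.5 -351.4] 27.8 mid [ 0.5059 -0.3509  0.077 ]
lid roof side z med 0.0224 circ [ 0.4892 -0.1692  0.0276] 0.0072 enc [ 488.  -170.8] 36.5 mid [ 0.4882 -0.1711  0.0217]
lid roof top z med 0.0202 circ [ 0.488  -0.1699  0.0264] 0.0065 enc [ 487.7 -169.6] 35.3 mid [ 0.4874 -0.1694  0.0215]
knob top side z med 0.0473 circ [ 0.4879 -0.172   0.0081] 0.0027 enc [ 487.9 -171.6] 11.7 mid [ 0.4886 -0.1715  0.0464]
knob top top z med 0.0454 circ [ 0.4884 -0.1692  0.0075] 0.0026 enc [ 488.1 -169.6] 10.6 mid [ 0.4881 -0.1701  0.0451]
(0.507, -0.352, 0.024) [array([ -17.,   26.,  -20.,    0.,  -44., -163.]), array([-17.,  26., -20.,   0., -44.,  17.]), array([-17.,  26., -20.,   0., -44., 107.]), array([-17.,  26., -20.,   0., -44., -73.])]
(0.507, -0.352, 0.2) [array([ -17.,   16.,   -9.,    0.,  -65., -163.]), array([-17.,  16.,  -9.,   0., -65.,  17.]), array([-17.,  16.,  -9.,   0., -65., 107.]), array([-17.,  16.,  -9.,   0., -65., -73.])]
(0.622, 0.053, 0.046) [array([ 23.,  25., -18.,   0., -47., 157.]), array([ 23.,  25., -18.,   0., -47., -23.]), array([ 23.,  25., -18.,   0., -47.,  67.]), array([  23.,   25.,  -18.,    0.,  -47., -113.])]
(0.622, 0.053, 0.25) [array([ 23.,  15.,  -4.,   0., -71., 157.]), array([ 23.,  15.,  -4.,   0., -71., -23.]), array([ 23.,  15.,  -4.,   0., -71.,  67.]), array([  23.,   15.,   -4.,    0.,  -71., -113.])]
(0.487, -0.17, 0.024) [None, array([  3.,  19., -33.,   0., -38.,  -3.]), array([  3.,  19., -33.,   0., -38.,  87.]), array([  3.,  19., -33.,   0., -38., -93.])]
```

```bash
cat >> h.py <<'E'
RC=np.array([[0,-1,0],[-1,0,0],[0,0,-1.]])   # closes along world x
RY=np.array([[-1,0,0],[0,1,0],[0,0,-1.]])    # closes along world y
def st(robot,t=''):
    print(t,'t',round(robot.read_t(),2),'p',np.round(robot.read_position(),4),'F',np.round(robot.read_force(),2),'w',round(robot.read_grip_width(),3),'ff',np.round(robot.read_finger_force(),1))
E
python3 - <<'E'
from rig import robot; from h import *
tx,ty=.507,-.352
robot.goto([tx,ty,.14],RY); st(robot,'above')
robot.servo_line([tx,ty,.026],speed=.12); robot.move_gripper(.70); robot.move_gripper(.74) if False else None; st(robot,'pinch y')
robot.move_gripper(1.0); robot.servo_line([tx,ty,.105],speed=.15)
robot.goto([tx,ty,.105],RC); robot.servo_line([tx,ty,.024],speed=.12); st(robot,'down')
robot.move_gripper(0.0); st(robot,'grip x')
robot.servo_line([tx,ty,.134],speed=.1); st(robot,'lifted')
E
```

```text
above t 3.53 p [ 0.5075 -0.3515  0.14  ] F [-0.25 -0.15 -0.01] w 0.999 ff 0.0
pinch y t 5.13 p [ 0.5073 -0.3521  0.0265] F [0.25 0.45 3.46] w 0.746 ff 30.0
down t 8.66 p [ 0.5075 -0.3522  0.0246] F [ 0.26 -0.58  1.05] w 1.0 ff 0.0
grip x t 9.16 p [ 0.5067 -0.3521  0.0245] F [-2.8   1.49  5.54] w 0.752 ff 30.0
lifted t 10.41 p [ 0.5065 -0.3517  0.1331] F [-0.26  0.22 -5.88] w 0.748 ff 30.0
```

Run:
```python
from rig import robot; from h import *
sx,sy=.6215,.0511
robot.servo_line([sx,sy,.134],speed=.22); robot.servo_line([sx,sy,.066],speed=.12); robot.dwell(.2); st(robot,'over')
F0=np.array(robot.read_force()); z=.064
while z>.0455:
    robot.servo_line([sx,sy,z],speed=.03); F=np.array(robot.read_force())-F0
    print(round(z,4),np.round(robot.read_position(),4),F.round(1))
    if F[2]>6: break
    z-=.0025
p,d=robot.grab_frame('side'); i=robot.camera_info('side'); np.savez('side1.npz',p=p,d=d,**{k:i[k] for k in('vfov','cx','cy','view')})
cv2.imwrite('pics/side1.png',cv2.resize(p[100:220,196:356,::-1],(800,600),interpolation=cv2.INTER_CUBIC)); st(robot)
```

```text
over t 13.38 p [0.6221 0.0513 0.067 ] F [-0.44 -0.39 -4.28] w 0.752 ff 30.0
0.064 [0.6214 0.0511 0.0641] [-0.1  1.1 -0.7]
0.0615 [0.6213 0.051  0.0612] [-0.1  0.8 -0.8]
0.059 [0.6213 0.051  0.0587] [ 0.7 -0.4 -0.7]
0.0565 [0.6213 0.0511 0.0562] [0.4 0.3 0.2]
0.054 [0.6214 0.0511 0.0538] [-0.4  0.7  0.1]
0.0515 [0.6214 0.0511 0.0513] [0.6 0.5 0.1]
0.049 [0.6215 0.0511 0.0488] [-0.3  0.7 -0.4]
0.0465 [0.6217 0.0511 0.0465] [1.  0.7 1.1]
 t 15.43 p [0.6217 0.0511 0.0466] F [ 0.   -0.12 -3.37] w 0.747 ff 30.0
```

View pics/side1.png

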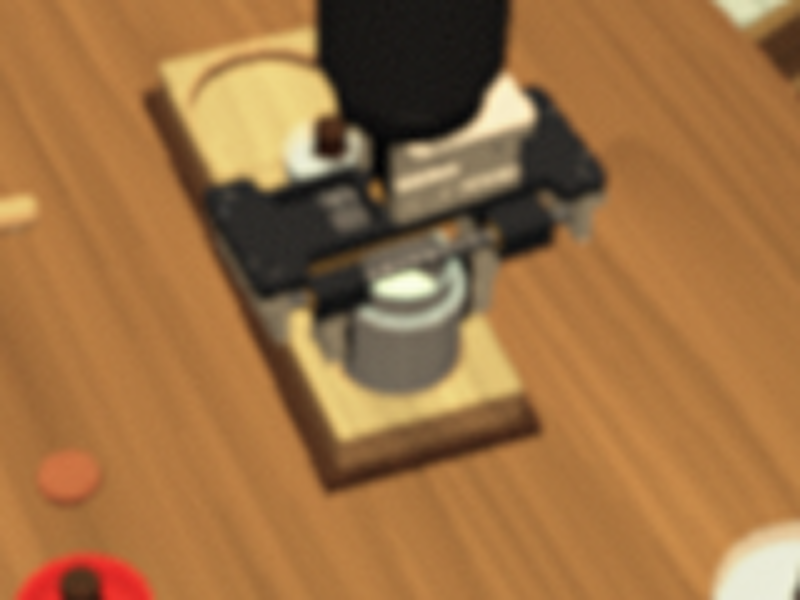

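The side view shows the tin at about (405,335), standing upright inside the recess and between the fingers; it went in without any contact force. Now I'll confirm the floor, let go, and fetch the lid.

Run:
```python
from rig import robot; from h import *
x,y,_=robot.read_position()
for z in(.0455,.0445):
    robot.servo_line([.6217,.0511,z],speed=.03); st(robot,z)
    if robot.read_force()[2]>3: break
robot.move_gripper(1.0); robot.dwell(.3); st(robot,'open')
robot.servo_line([.6217,.0511,.15],speed=.15)
# check tin
p,d=robot.grab_frame('side'); v=V('x','side1.npz'); 
robot.goto([.488,-.1702,.12],RY)
pt,dt=robot.grab_frame('top'); i=robot.camera_info('top'); np.savez('top2.npz',p=pt,d=dt,**{k:i[k] for k in('vfov','cx','cy','view')})
v=V('x','top2.npz'); w=v.w[140:195,200:260].reshape(-1,3); q=w[(w[:,2]>.092)&(w[:,2]<.106)]
print('rim',len(q),circ(q),np.median(q[:,2]))
robot.move_gripper(.55); robot.servo_line([.488,-.1702,.026],speed=.12); st(robot,'at knob')
robot.move_gripper(0.); st(robot,'pinch y'); robot.move_gripper(.55); robot.servo_line([.488,-.1702,.075],speed=.15)
robot.goto([.488,-.1702,.075],RC); robot.servo_line([.488,-.1702,.0235],speed=.1); robot.dwell(.2); st(robot,'down')
robot.move_gripper(0.); st(robot,'grip x')
```

```text
0.0455 t 15.68 p [0.6218 0.0512 0.0465] F [-3.55  0.    4.99] w 0.751 ff 30.0
open t 16.61 p [0.6217 0.0511 0.0455] F [-0.52 -0.25 -0.28] w 1.002 ff 0.0
rim 55 (array([0.62282569, 0.05187108, 0.02569504]), np.float64(0.0013220680425892295)) 0.09743886197938809
at knob t 20.46 p [ 0.4885 -0.1702  0.0265] F [ 0.06  0.08 -0.05] w 0.548 ff 0.0
pinch y t 21.02 p [ 0.4882 -0.1702  0.0263] F [-0.57  0.51  3.75] w 0.246 ff 30.0
down t 24.46 p [ 0.4884 -0.1702  0.0241] F [-0.18 -0.91  0.15] w 0.552 ff 0.0
grip x t 25.02 p [ 0.4879 -0.1702  0.0235] F [ 0.21 -0.42  0.85] w 0.247 ff 30.0
```

Run:
```python
from rig import robot; from h import *
X,Y=.6219,.0512
robot.servo_line([.488,-.1702,.08],speed=.06); robot.servo_line([.488,-.1702,.17],speed=.15); robot.servo_line([X,Y,.17],speed=.15)
robot.servo_line([X,Y,.130],speed=.08); robot.dwell(.3); st(robot,'over')
F0=np.array(robot.read_force())
for z in np.arange(.126,.1235,-.002):
    robot.servo_line([X,Y,z],speed=.03)
for n in('side',):
    p,d=robot.grab_frame(n); i=robot.camera_info(n); np.savez('side3.npz',p=p,d=d,**{k:i[k] for k in('vfov','cx','cy','view')})
    cv2.imwrite('pics/side3.png',cv2.resize(p[100:220,196:356,::-1],(800,600),interpolation=cv2.INTER_CUBIC))
F=np.array(robot.read_force())-F0; st(robot,F.round(2))
```

```text
over t 29.69 p [0.6221 0.0513 0.1305] F [-0.57 -0.79 -1.94] w 0.246 ff 30.0
[0.9  0.91 1.64] t 30.27 p [0.6219 0.0512 0.1239] F [ 0.33  0.12 -0.29] w 0.241 ff 30.0
```

View pics/side3.png

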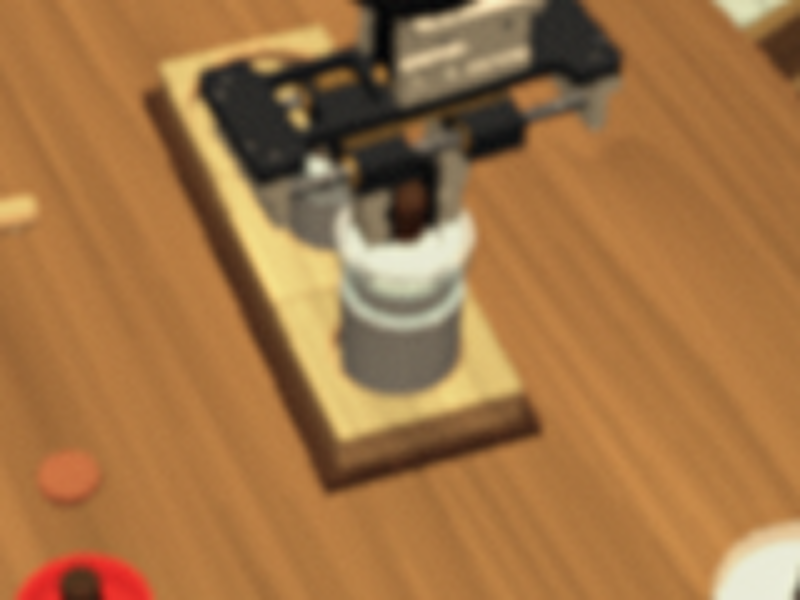

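The view shows the lid level and centred over the tin, with its roof at about (405,235), the tin at (400,340), and the inner lid nested inside. Pressing home now.

Run:
```python
from rig import robot; from h import *
X,Y=.6219,.0512; z=.122
while z>.101:
    robot.servo_line([X,Y,z],speed=.03); F=np.array(robot.read_force()); p=robot.read_position()
    print(round(z,4),np.round(p,4),F.round(1))
    if F[2]>28 or (F[2]>20 and p[2]<.1098): break
    z-=.0015 if z>.113 else .001
robot.dwell(.5); st(robot,'pressed')
```

```text
0.122 [0.6218 0.0512 0.1218] [-0.4  0.2 -0.5]
0.1205 [0.6218 0.0512 0.1204] [ 0.  -0.3 -1.5]
0.119 [0.6218 0.0512 0.1189] [-0.3  0.7 -2.1]
0.1175 [0.6218 0.0512 0.1174] [-0.4 -0.  -1.7]
0.116 [0.6218 0.0512 0.1159] [ 0.  -0.  -1.8]
0.1145 [0.6218 0.0512 0.1144] [ 1.  -0.6 -1.5]
0.113 [0.6219 0.0512 0.113 ] [-0.4  0.5 -0.9]
0.112 [0.6219 0.0512 0.112 ] [-0.2 -0.6  0.8]
0.111 [0.6217 0.0512 0.1107] [-0.7 -0.4 -0.7]
0.11 [0.6218 0.0512 0.1098] [-0.7  0.  -1.6]
0.109 [0.6221 0.0512 0.1095] [-0.6  0.5  4. ]
0.108 [0.6222 0.0512 0.1095] [-4.2  0.6 10.8]
0.107 [0.6224 0.0512 0.1095] [-5.6  0.1 17.5]
0.106 [0.6225 0.0511 0.1094] [-8.8  0.2 24. ]
pressed t 34.27 p [0.6225 0.0512 0.1094] F [-8.63  0.77 23.04] w 0.242 ff 30.1
```

Run:
```python
from rig import robot; from h import *
X,Y=.6219,.0512
for z in np.r_[.1095,np.arange(.1105,.1195,.001)]:
    robot.servo_line([X,Y,z],speed=.02); print(round(z,4),np.round(robot.read_position(),4),np.round(robot.read_force(),1))
robot.dwell(.3); st(robot,'drawn')
p,d=robot.grab_frame('side'); i=robot.camera_info('side')
cv2.imwrite('pics/side4.png',cv2.resize(p[130:190,236:316,::-1],(800,600),interpolation=cv2.INTER_CUBIC))
```

```text
0.1095 [0.622  0.0513 0.1096] [-2.   0.5  4.3]
0.1105 [0.6218 0.0511 0.11  ] [ 0.5 -0.  -0.9]
0.1115 [0.6218 0.0512 0.1113] [-0.5 -0.6 -1.6]
0.1125 [0.622  0.0512 0.1127] [-0.2  0.9 -1.1]
0.1135 [0.622  0.0512 0.1137] [-0.1 -0.6 -0.7]
0.1145 [0.622  0.0512 0.1146] [ 0.2 -0.4 -0.6]
0.1155 [0.6219 0.0512 0.1156] [ 0.6 -0.1 -1.6]
0.1165 [0.622  0.0512 0.1166] [-0.7  0.6 -1.5]
0.1175 [0.622  0.0512 0.1176] [ 0.  -0.3 -0.4]
0.1185 [0.6219 0.0512 0.1186] [-0.5 -0.4 -1.9]
drawn t 37.15 p [0.6219 0.0512 0.1185] F [ 0.06  1.09 -0.25] w 0.244 ff 30.0
```

View pics/side4.png

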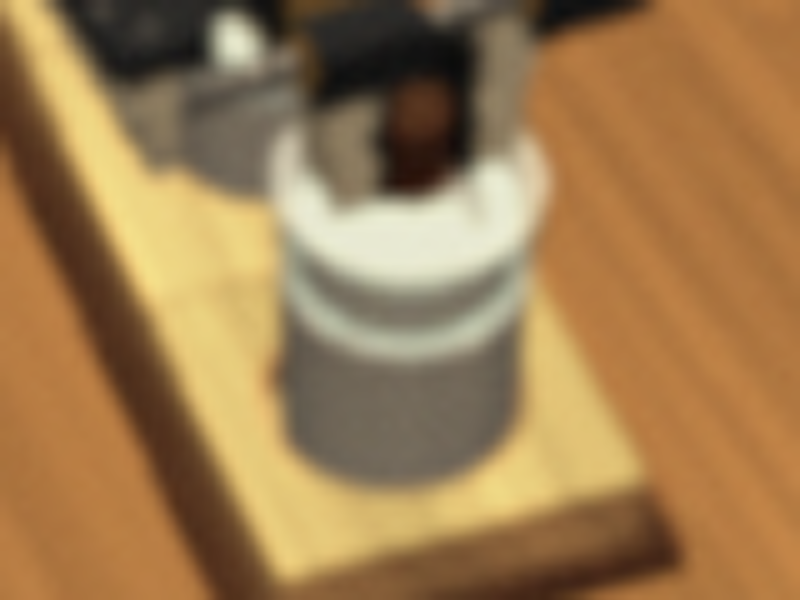

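The view shows the outer lid raised about 9 mm and the tin upright, but it's unclear whether the flange at about (405,270) is on the rim or still against the roof. I'll project both hypotheses onto the image.

Run:
```python
from rig import robot; from h import *
p,d=robot.grab_frame('side'); v=V('side'); v.p=p
a=np.linspace(0,2*np.pi,120)
def front(z,r): 
    q=v.pix(np.c_[.6222+r*np.cos(a),.0508+r*np.sin(a),np.full(120,z)]); return (q-[236,130])*10
for n,z,r in(('roof top',.116,.0355),('lid edge',.095,.0355),('flange top nested',.113,.030),('flange bottom nested',.109,.030),('flange top seated',.104,.030),('rim',.1,.0275),('shoulder',.082,.033),('block',.034,.035)):
    q=front(z,r); i=q[:,1].argmax(); print(n,q[i].round(0),'x',q[:,0].min().round(),q[:,0].max().round())
img=cv2.resize(p[130:190,236:316,::-1],(800,600),interpolation=cv2.INTER_CUBIC)
for y in range(190,400,10): print(y,img[y,405],img[y,300],end=' | ')
for z,r,c in((.104,.03,(0,0,255)),(.113,.03,(255,0,0)),(.082,.033,(0,255,0)),(.116,.0355,(0,255,255))):
    cv2.polylines(img,[front(z,r).astype(np.int32)],True,c,1)
cv2.imwrite('pics/side5.png',img)
```

```text
roof top [402. 274.] x 263.0 539.0
lid edge [400. 330.] x 262.0 535.0
flange top nested [401. 266.] x 284.0 517.0
flange bottom nested [401. 277.] x 284.0 516.0
flange top seated [400. 291.] x 284.0 515.0
rim [400. 294.] x 293.0 505.0
shoulder [398. 358.] x 271.0 523.0
block [393. 485.] x 263.0 522.0
190 [42 55 73] [196 221 222] | 200 [115 138 145] [205 231 231] | 210 [180 209 209] [208 233 234] | 220 [208 235 233] [202 228 229] | 230 [212 235 234] [187 212 213] | 240 [211 233 232] [164 188 188] | 250 [210 233 232] [138 160 159] | 260 [210 234 233] [121 140 140] | 270 [202 229 229] [120 139 139] | 280 [177 204 204] [134 154 152] | 290 [138 161 162] [147 170 166] | 300 [111 128 134] [148 171 169] | 310 [100 115 123] [134 155 158] | 320 [101 118 124] [110 128 135] | 330 [125 145 146] [ 88 103 111] | 340 [156 179 177] [77 89 98] | 350 [158 182 182] [74 86 94] | 360 [128 148 154] [74 87 93] | 370 [ 98 114 124] [76 88 96] | 380 [ 89 104 115] [78 90 98] | 390 [ 90 105 115] [77 90 98] |
```

View pics/side5.png

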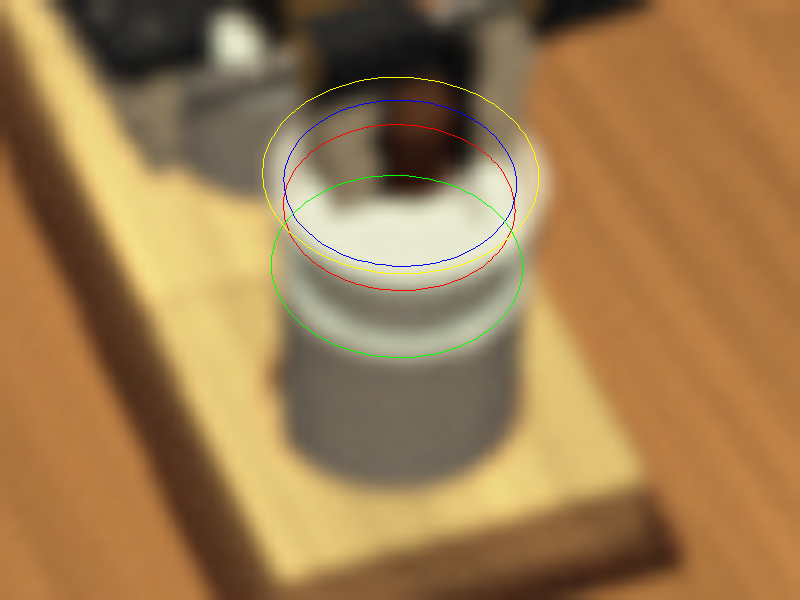

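Run:
```python
from rig import robot; from h import *
a=np.linspace(0,2*np.pi,120)
def row(v,z,r): return v.pix(np.c_[.6222+r*np.cos(a),.0508+r*np.sin(a),np.full(120,z)])[:,1].max()
c=V('x','side3.npz'); p,d=robot.grab_frame('side'); 
for n,im,o in(('nested control',c.p,.1004),('now',p,.095)):
    g=cv2.resize(im,None,fx=10,fy=10,interpolation=cv2.INTER_CUBIC).mean(2)[:,2740:2790].mean(1)
    lo=int(10*row(c,o+.021,.0355))-40; y=next(k for k in range(lo,lo+200) if g[k]<165)
    print(n,'bright edge',y/10,'nested pred',row(c,o+.018,.03).round(1),'seated pred',row(c,.104,.03).round(1),'roof',row(c,o+.021,.0355).round(1),g[lo:lo+140:10].round())
```

```text
nested control bright edge 158.9 nested pred 155.1 seated pred 159.1 roof 155.9 [226. 225. 223. 214. 200. 194. 188. 167. 135. 112. 108. 132. 167. 175.]
now bright edge 158.7 nested pred 156.6 seated pred 159.1 roof 157.4 [226. 225. 225. 225. 212. 181. 142. 119. 112. 119. 151. 175. 164. 129.]
```

Run:
```python
from rig import robot; from h import *
robot.servo_line([.6219,.0512,.1239],speed=.02); robot.dwell(.2); st(robot)
p,_=robot.grab_frame('side'); c=V('x','side3.npz').p
f=lambda im:cv2.resize(im[135:185,246:306,::-1],(400,333),interpolation=cv2.INTER_CUBIC)
cv2.imwrite('pics/cmp.png',np.hstack([f(c),f(p)]))
```

```text
t 37.92 p [0.6218 0.0512 0.1238] F [-0.37 -0.21 -1.31] w 0.243 ff 30.0
```

View pics/cmp.png

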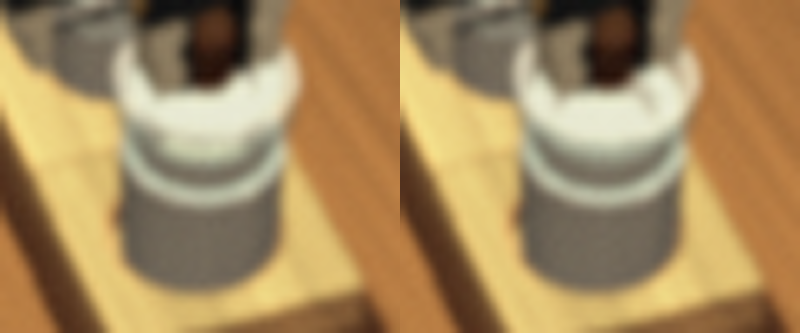

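At the same lid height, the nested control on the left shows the inner lid up at the roof, with the open neck and pods at about (205,150). On the right, the neck is closed by a flange lying lower at about (605,140), so the inner lid stayed seated. Raising to the final height.

Run:
```python
from rig import robot; from h import *
robot.servo_line([.6219,.0512,.225],speed=.06); robot.dwell(.5); st(robot,'up')
p,d=robot.grab_frame('side'); i=robot.camera_info('side'); np.savez('side6.npz',p=p,d=d,**{k:i[k] for k in('vfov','cx','cy','view')})
v=V('x','side6.npz'); w=v.w; m=(np.hypot(w[...,0]-.622,w[...,1]-.051)<.036)&(w[...,2]>.085)&(w[...,2]<.13)
q=w[m]; print(len(q),'z pct',np.percentile(q[:,2],[5,25,50,75,95]).round(4))
cv2.imwrite('pics/fin.png',cv2.resize(p[90:210,196:356,::-1],(640,480),interpolation=cv2.INTER_CUBIC))
```

```text
up t 40.3 p [0.6219 0.0512 0.225 ] F [-0.27 -0.28 -0.83] w 0.242 ff 30.0
428 z pct [0.0861 0.0944 0.0996 0.1049 0.1075]
```

View pics/fin.png

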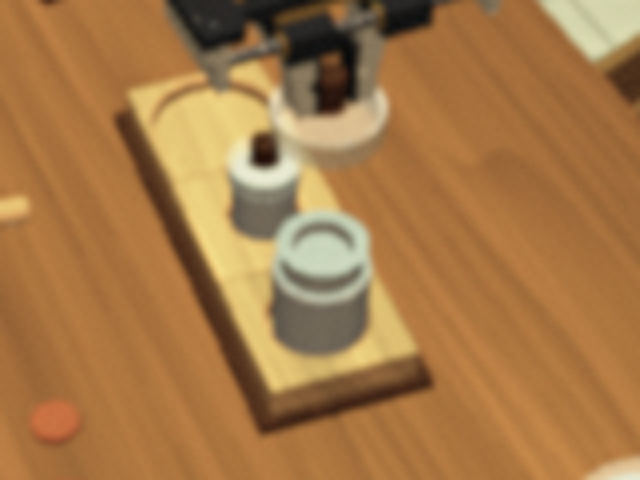

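The inner lid sits level on the tin at about (322,250), and the empty clear lid is held above it at (330,125). Flange top measures about 0.105 m, where 0.104 m is expected. Handing in.

```bash
python3 -c "
from rig import robot
print(robot.job_done())"
```

```text
the job is handed in; nothing more can be done
None
```

I handed the job in at about 40 s, with no verdict returned: the tin stands in its own recess, the inner lid looks seated in the neck, and the gripper holds the clear outer lid level about 10 cm above the tin's rim.

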